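# Press home the heel tack on the middle shoe last

## Task

Three upturned shoe lasts of different sizes stand on the bench, each with its insole held by a round-headed tack at the heel and another at the forepart. With the fingertips, gently press the heel tack of the middle-sized last home, until its head sits down on the insole, then withdraw. Leave the other five tacks standing proud, do not touch the other two lasts, do not lift, shift or tip the middle last, and do not disturb the other things on the bench.

Things in the scene. Friction and masses are not known exactly. Their poses are not given: they have to be found in the camera images.
- middle_heel_tack (a joint): THE TACK TO PRESS: slide of the middle-sized last's heel tack, m; 0 = standing fully proud (head top 9 mm above the insole), 0.0065 = home (underside of the head on the insole, head top 2.5 mm above it). It goes straight down against about 3 N of friction, has no spring, stays where it is left and stops dead at 0.0065. It may start up to 0.001 down.
- middle_heel_tack_top (a point): centre of the flat top of that tack's round steel head (16 mm across, 2.5 mm thick); moves with the tack; z up
- last_large: the large last: teal foot form upside down, 280 mm long, 96 wide; brown insole on top, level, 185 mm above the bench. Fixed on a post and a flat foot (190 x 100 x 15 mm, x -60 to 130) standing loose; 2 kg. Origin: on the bench below its heel tack; x runs heel to toe, z up. Narrow heel end at x -35, toe tip at x 245, forepart tack at x 155 mm.
- last_middle: the middle last: teal foot form upside down, 235 mm long, 82 wide; brown insole on top, level, 170 mm above the bench. Fixed on a post and a flat foot (190 x 100 x 15 mm, x -60 to 130) standing loose; 2 kg. Origin: on the bench below its heel tack; x runs heel to toe, z up. Narrow heel end at x -35, toe tip at x 200, forepart tack at x 125 mm.
- last_small: the small last: teal foot form upside down, 190 mm long, 68 wide; brown insole on top, level, 155 mm above the bench. Fixed on a post and a flat foot (190 x 100 x 15 mm, x -60 to 130) standing loose; 2 kg. Origin: on the bench below its heel tack; x runs heel to toe, z up. Narrow heel end at x -35, toe tip at x 155, forepart tack at x 94 mm.
- large_heel_tack (a joint): the same kind of tack at the heel of the large last: to be left standing proud; same slide and meaning; starts at 0 to 0.001
- large_fore_tack (a joint): the same kind of tack at the forepart of the large last: to be left standing proud; same slide and meaning; starts at 0 to 0.001
- middle_fore_tack (a joint): the same kind of tack at the forepart of the middle last: to be left standing proud; same slide and meaning; starts at 0 to 0.001
- small_heel_tack (a joint): the same kind of tack at the heel of the small last: to be left standing proud; same slide and meaning; starts at 0 to 0.001
- small_fore_tack (a joint): the same kind of tack at the forepart of the small last: to be left standing proud; same slide and meaning; starts at 0 to 0.001
- thread_white: pale grey cone of thread, 57 mm across, 100 mm tall, standing between two lasts; bystander; origin at its underside
- thread_brown: dark brown cone of thread, 57 mm across, 100 mm tall, standing between two lasts; bystander; origin at its underside
- hammer: lasting hammer lying at the right side of the mat, about 260 mm long, under 40 mm high; bystander; origin at its underside
- awl: awl with a red handle and a thin steel blade, lying between two toes, about 200 mm long; bystander; origin at its underside
- polish_jar: closed jar, 64 mm across, 70 mm tall, outside the lasts on the right; bystander; origin at its underside
- tack_tin: open steel tin, 90 mm across, 35 mm tall, outside the lasts on the left; bystander; origin at its underside
- heel_block: rubber heel, 70 x 60 x 30 mm, lying between two toes; bystander; origin at its underside
- pincers: pincers with red grips lying at the left side of the mat, 200 mm long, 18 mm high; bystander; origin at its underside
Things that resemble listed ones, but are neither listed nor needed, are in the scene too. Leave any yellow look-alike of the last_small alone.

How it is judged (in metres and radians):
On the way:
1. the fingers, on the middle last's heel tack, have pressed it home (value of joint middle_heel_tack above 0.005 m and contact force between the fingers and last_middle above 0.5 N and horizontal distance between the grasp point and middle_heel_tack_top below 0.07 m), for 0.02 s.
At the end, for the whole second after the job is handed in: the middle last's heel tack is at least 5 mm down of its 6.5 mm, the five other tacks less than 3 mm down, and all three lasts stand upright (within 0.05 rad) and at rest within 12 mm of where they stood (value of joint middle_heel_tack above 0.005 m and value of joint each of large_heel_tack, large_fore_tack, middle_fore_tack, small_heel_tack, small_fore_tack below 0.003 m and distance of each of last_large, last_middle, last_small from where it was at the start of the episode below 0.012 m and angle between each of last_large, last_middle, last_small's own z axis and vertical below 0.05 rad and linear speed of last_middle below 0.02 m/s); the robot touches nothing.
It fails at once if the large or the small last, or one of its tacks, is touched (over 0.5 N) (contact force between any of the arm, the fingers and last_large above 0.5 N or contact force between any of the arm, the fingers and last_small above 0.5 N).
It fails at once if another tack is pushed in by more than 3 mm (value of joint any of large_heel_tack, large_fore_tack, middle_fore_tack, small_heel_tack, small_fore_tack above 0.003 m).
It fails at once if the middle last is pressed with more than 35 N (contact force between any of the arm, the fingers and last_middle above 35 N).
It fails at once if the middle last is lifted (15 mm), shifted by more than 20 mm or tipped by more than 0.12 rad (height (world z) of last_middle above 0.015 m or distance of last_middle from where it was at the start of the episode above 0.02 m or angle between last_middle's own z axis and vertical above 0.12 rad).
It fails at once if another thing on the bench is moved by more than 25 mm (distance of any of thread_white, thread_brown, hammer, awl, polish_jar, tack_tin, heel_block, pincers from where it was at the start of the episode above 0.025 m).
It also fails if it takes over 29 s, if anything falls off the work surface, if the arm or the gripper's body presses on something with over 40 N, if the wrist force passes 120 N, or if a joint passes its speed limit or range.

## Robot

A 7-joint arm with a two-finger parallel gripper is mounted at the origin on the work surface. World frame = base frame: x ahead of the robot, y to its left, z up, the work surface at z = 0. Lengths are in mm, angles in rad, forces in N, time in s.
With the tool pointing down it reaches from about 425 to 875 mm from the base axis. Payload 4.7 kg.
Tool frame: the origin (TCP) lies midway between the tips of the shut fingers; the grasp point (between the pads) lies 19 mm behind it; z points along the fingers, y is the line along which they close (so a half turn about z gives the same grasp; the last joint's range is limited). The gripper opens to 85 mm and grips with 20 to 120 N. Pads are 22 mm wide; open, the fingers measure 114 mm over their backs; the gripper's body (76 mm by 85 mm) begins 54 mm behind the grasp point. The pads swing forward as they close: fully open they stand 13 mm farther back than shut.
Start: joints at [1.273, 0.321, -0.07, 1.45, 0.023, 1.371, -0.057], TCP at [199.382, -618.685, 231.349] pointing down, gripper open.
Joint ranges: [-2.86, 2.86], [-0.3, 2.09], [-1.38, 1.24], [0.06, 2.45], [-1.56, 4.7], [0.09, 2.05], [-2.69, 2.69]. Speed limits (rad/s): [2.57, 2.57, 3.14, 3.14, 3.14, 3.14, 3.14].

## Interface

Orientations are given as a unit quaternion [x, y, z, w].
In Python, from rig import * gives the robot as it stands. Calls block until the motion is done:
- move_ptp(position, orientation): joint-space move of the TCP to a pose.
- move_straight(position, orientation=None, rate=150, force_limit=None): straight line of the TCP; orientation=None keeps the orientation; rate is the mean speed in mm/s. With force_limit (N) it stops when the force on the tool has changed by that much, and returns True; else False.
- goto_joints(angles): joint-space move.
- release() and gripper_close(force=None): open the fingers fully, or close them until they stop; force is the grip in N (None keeps the last).
- sleep(seconds).
- ik(position, orientation): joint angles nearest the present ones, or None.
- get_state(): the state.
- camera(name): name is "side" or "top"; returns the picture (384x512x3 uint8, red, green, blue); there is no depth.
- get_calibration(name): a dict with "fx", "fy", "cx", "cy" (pixels), "extrinsics" (4x4, takes a point from camera to world coordinates). Camera axes: x right, y down, z forward; pixel columns grow to the right and rows downward; lengths in mm; the calibration is good to about 2 mm. A picture is of the moment at which its call begins. get_calibration takes no time and is no camera call.
A pose or a line that the arm cannot do raises MotionError and nothing moves.
- sign_off(): hands the job in; it is judged then, once.
The state is a dict: "time": time; "q": joint angles; "dq": joint speeds; "tau": joint torques, N m; "eef_pos": TCP position; "orientation": TCP orientation; "contact_force": force on the tool from outside, world axes, zero at the start; "ft_torque": the same for the moment, N m; "grip_width": finger opening in mm; "gripper_force": force on a finger pad.
Only numpy, scipy, OpenCV 4.12 (cv2) and the standard library are available. Lean on these libraries where they do the work, as an engineer would, in place of code of your own. Each camera call takes 0.05 s, during which the arm holds its last target. There are 200 camera calls.

## Working session

There is one attempt and no reset: what is moved stays moved. The work goes in short steps, each a Python script; the robot and the scene stay as the last script left them, time stands still between calls to the robot, and variables do not carry over. Pictures are saved under pics/ and viewed, at most 10 in all, crops included, and the job is handed in when it is done.

```bash
mkdir -p pics
python3 - <<'E'
from rig import *
import cv2,numpy as np
for n in("top","side"):
    c=get_calibration(n);print(n,c["fx"],c["fy"],c["cx"],c["cy"],np.round(c["extrinsics"],3).tolist())
    im=camera(n)[:,:,::-1];cv2.imwrite(f"pics/{n}0_raw.png",im);cv2.imwrite(f"pics/{n}0.png",cv2.resize(im,(800,600),interpolation=cv2.INTER_CUBIC))
s=get_state();print(s["time"],s["eef_pos"],s["orientation"],s["grip_width"])
E
```

```text
top 359.3592832738394 359.3592832738394 260.2419994547566 192.17258600119663 [[-0.019, -0.988, 0.156, 302.789], [-1.0, 0.019, 0.001, -13.241], [-0.004, -0.156, -0.988, 1380.112], [0.0, 0.0, 0.0, 1.0]]
side 477.1313758067442 477.1313758067442 253.0434713270541 187.72085427331248 [[0.907, -0.322, 0.271, 49.31], [-0.421, -0.679, 0.601, -1011.31], [-0.01, -0.659, -0.752, 1381.219], [0.0, 0.0, 0.0, 1.0]]
0.1 [ 199.20744771 -618.193378    230.29180906] [ 9.87865987e-01  1.55306084e-01 -1.96296748e-04 -8.79592280e-04] 85.39047640544264
```

View pics/top0.png

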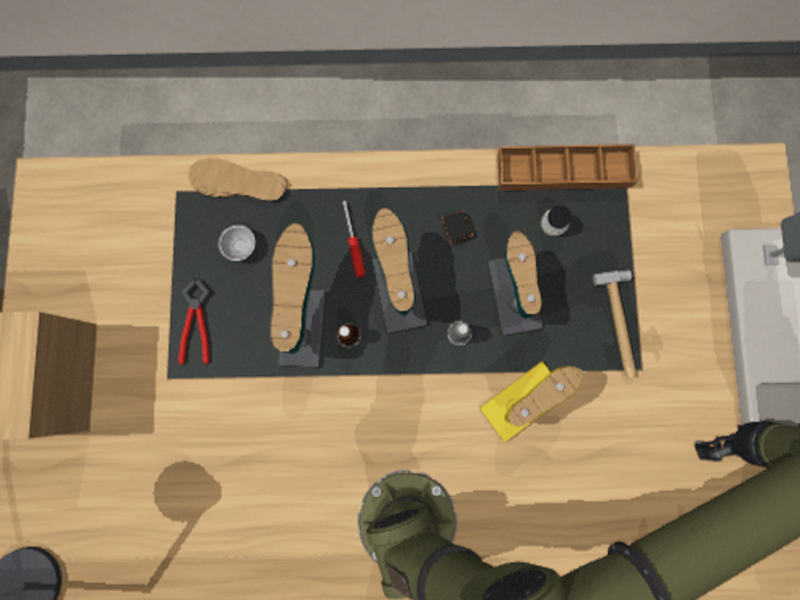

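View pics/side0.png

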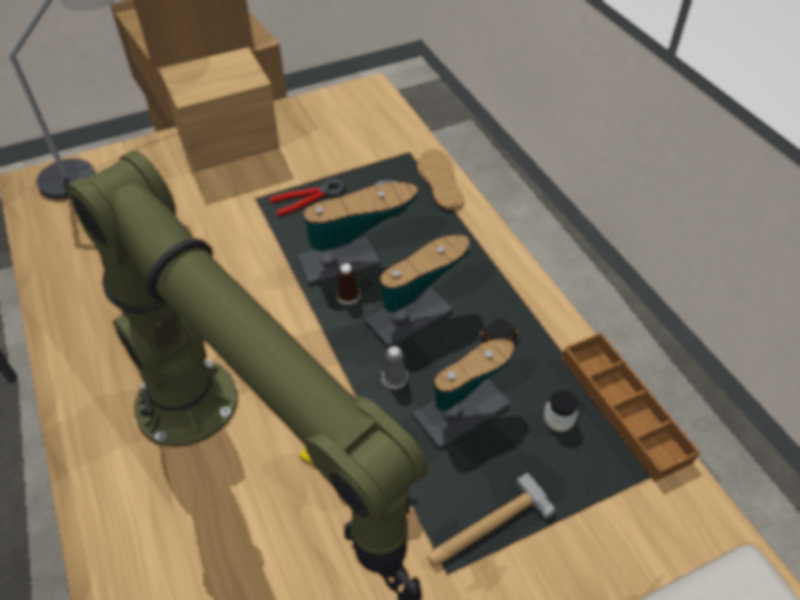

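Left to right the tops of the lasts are at view pixels (292,290), (394,262) and (524,275). There is also a yellow-footed look-alike at (545,395) and a flat insole at (237,180). By size the centre one is the middle last, with its heel tack at (402,295) near the narrow end and its forepart tack at (390,240). I'll check this by measuring the tack spacings and with an enlarged crop.

```bash
cat > h.py <<'E'
import cv2,numpy as np
from rig import *
def ray(n,u,v,z):
    c=get_calibration(n);E=np.array(c["extrinsics"])
    d=E[:3,:3]@[(u-c["cx"])/c["fx"],(v-c["cy"])/c["fy"],1];o=E[:3,3]
    return o+d*(z-o[2])/d[2]
def tack(im,u,v,r=7):
    u,v=int(round(u)),int(round(v))
    p=im[v-r:v+r+1,u-r:u+r+1].astype(float)
    sat=p.max(2)-p.min(2); w=((sat<35)&(p.max(2)>110)).astype(np.uint8)
    n,l,s,c=cv2.connectedComponentsWithStats(w,connectivity=4)
    if n<2:return None
    k=min(range(1,n),key=lambda i:np.hypot(*(c[i]-r))-s[i,4]*.3)
    return c[k][0]+u-r,c[k][1]+v-r,s[k,4]
E
python3 - <<'E'
from h import *
pts={"top":{"L":((285,334),(291,263),194),"M":((402,295),(390,240),179),"S":((531,298),(522,257),164)},
"side":{"L":((319,210),(381,195),194),"M":((397,274),(441,250),179),"S":((452,376),(489,355),164)}}
for n in pts:
    im=cv2.imread(f"pics/{n}0_raw.png")
    for k,(h,f,z) in pts[n].items():
        P=[]
        for q in(h,f):
            t=tack(im,q[0]*.64,q[1]*.64);
            print(n,k,np.round(t,1) if t else None,end=' ')
            if t is None:t=(q[0]*.64,q[1]*.64)
            P.append(ray(n,t[0],t[1],z))
        print(np.round(P[0],1),np.round(P[1],1),round(np.linalg.norm(P[1]-P[0]),1))
a=cv2.imread("pics/top0_raw.png")[125:210,230:287];b=cv2.imread("pics/side0_raw.png")[140:205,235:310]
R=lambda i:cv2.resize(i,(390,580),interpolation=cv2.INTER_CUBIC) if i.shape[0]>80 else cv2.resize(i,(400,347),interpolation=cv2.INTER_CUBIC)
A,B=R(a),R(b);C=np.zeros((580,790,3),np.uint8);C[:,:390]=A;C[:347,390:]=B;cv2.imwrite("pics/crop1.png",C)
E
```

```text
top L [181.8 213.4  19. ] top L [186.1 167.7  18. ] [424.2 248.8 194. ] [578.8 236.5 194. ] 155.1
top M [256.5 188.   16. ] top M [249.1 153.1  18. ] [507.1  -0.  179. ] [629.4  23.4 179. ] 124.6
top S [339.5 190.4  17. ] top S [333.6 164.   17. ] [ 495.9 -284.   164. ] [ 588.7 -268.7  164. ] 94.1
side L [203.8 134.2  11. ] side L [243.6 123.9  11. ] [424.  253.6 194. ] [579.5 242.5 194. ] 155.9
side M [253.1 174.6  17. ] side M [281.6 159.4  15. ] [508.2   4.8 179. ] [630.  28. 179.] 123.9
side S [288.6 240.   25. ] side S [312.2 226.2  20. ] [ 497.1 -279.7  164. ] [ 589.4 -264.7  164. ] 93.5
```

View pics/crop1.png

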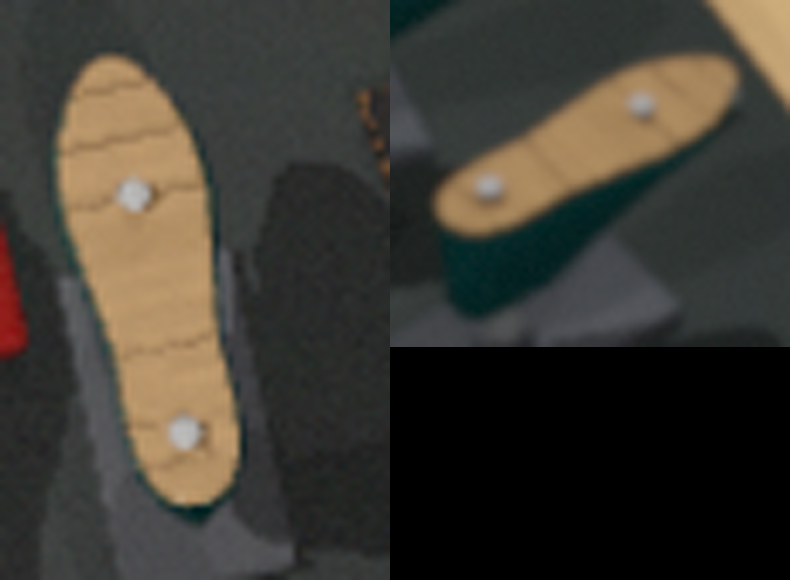

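The crop confirms it. The spacings of 155, 124.5 and 94 mm match the large, middle and small lasts. The centre one is teal on a grey foot, and its heel tack at the narrow end is at crop pixel (185,432). Averaging both cameras puts the tack at about (507.6, 2.4). Next I'll shut the fingers, raise the arm, and go above the tack.

Run:
```python
from h import *
s=get_state();p=s["eef_pos"]
gripper_close(20)
move_straight([p[0],p[1],330],rate=200)
D=[1,0,0,0]
move_ptp([507.6,2.4,320],D)
move_straight([507.6,2.4,200],rate=120)
sleep(.3)
s=get_state();print(s["time"],s["eef_pos"],s["orientation"],s["contact_force"],s["grip_width"])
t=camera("top")[:,:,::-1];i=camera("side")[:,:,::-1]
C=np.hstack([cv2.resize(t[120:220,205:305],(400,400),interpolation=2),cv2.resize(i[120:220,205:305],(400,400),interpolation=2)])
cv2.imwrite("pics/crop2.png",C)
```

```text
5.4167 [507.81552108   2.39763562 200.37531136] [ 9.99999941e-01 -1.79330032e-05  3.40426994e-04  3.83493614e-05] [-0.10269008 -0.13525772 -0.46854725] -0.16830909817075665
```

View pics/crop2.png

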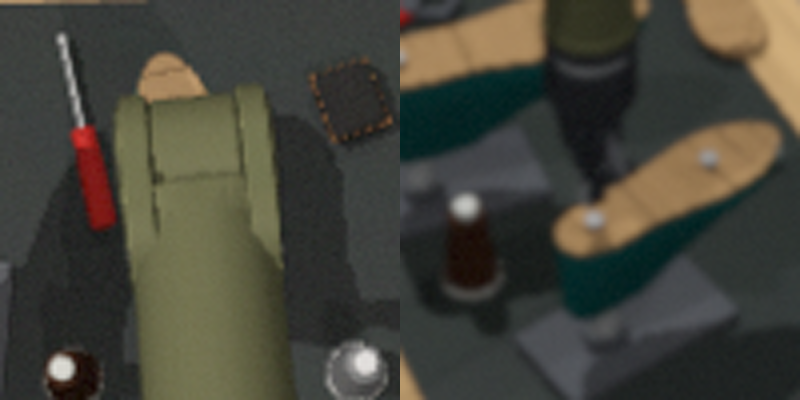

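The side crop shows the shut fingertips at (597,200), just above the heel tack at (593,219). The roughly 21 mm height gap accounts for the difference, so they line up to within about 3 mm. Pressing next.

Run:
```python
from h import *
def st(): s=get_state();return round(s["time"],2),np.round(s["eef_pos"],2),np.round(s["contact_force"],2)
print(st())
move_straight([507.6,2.4,184],rate=40);print(st())
z=184
while z>168:
    z-=1
    hit=move_straight([507.6,2.4,z],rate=8,force_limit=9)
    print(hit,z,*st())
    if hit or abs(get_state()["contact_force"][2])>10:break
```

```text
(5.52, array([507.71,   2.39, 200.22]), array([ 0.25,  0.67, -0.46]))
(6.07, array([507.48,   2.41, 183.76]), array([-0.23, -1.15, -1.27]))
False 183 6.34 [507.68   2.37 183.12] [0.13 0.44 0.59]
False 182 6.62 [507.57   2.38 181.98] [-0.21  0.49 -0.1 ]
False 181 6.89 [507.56   2.43 180.95] [-0.69  0.07 -0.25]
False 180 7.17 [507.55   2.41 179.92] [-0.3  -0.31 -0.66]
False 179 7.44 [507.57   2.39 178.95] [-0.52  0.78 -0.13]
False 178 7.72 [507.66   2.41 178.2 ] [-0.04 -0.53  1.94]
False 177 7.99 [507.65   2.4  177.1 ] [-0.88 -0.2   2.65]
False 176 8.27 [507.67   2.4  175.95] [-0.3   0.31  2.05]
False 175 8.54 [507.65   2.39 174.88] [-0.22 -0.37  2.08]
False 174 8.82 [507.62   2.38 173.88] [-0.02  0.59  1.99]
False 173 9.09 [507.64   2.41 172.92] [-0.09  0.2   0.89]
False 172 9.37 [507.65   2.38 172.57] [-1.98  0.37  6.11]
True 171 9.57 [507.65   2.41 172.6 ] [-0.26 -0.02  3.63]
```

Friction was about 2–3 N from z≈178.5, with a hard stop at 172.6. The home height is 172.5, so the tack is down. Withdrawing and checking.

Run:
```python
from h import *
move_straight([507.6,2.4,320],rate=120)
move_ptp([330,-480,340],[1,0,0,0]);sleep(.3)
s=get_state();print(s["time"],s["eef_pos"],s["contact_force"])
t=camera("top")[:,:,::-1];i=camera("side")[:,:,::-1]
C=np.hstack([cv2.resize(t[110:230,170:370],(480,288),interpolation=2),cv2.resize(i[140:205,235:310],(320,288),interpolation=2)])
cv2.imwrite("pics/crop3.png",C)
```

```text
13.125 [ 330.47537097 -479.61494621  340.02483833] [-0.16930949 -0.10182053 -0.41018418]
```

View pics/crop3.png

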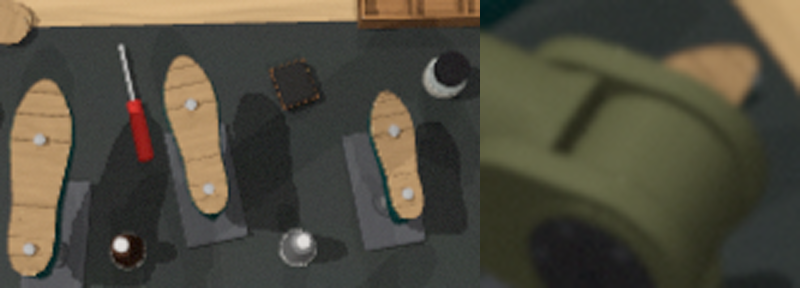

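In the top view the lasts, cones, awl and heel block are all where they were. The middle heel tack shows at (208,189), and the arm is clear of everything. The side view is blocked by the arm, but the force trace already shows the tack is home.

```bash
python3 -c "
from rig import *
print(sign_off())"
```

```text
the job is handed in; nothing more can be done
None
```

I pressed the middle last's heel tack down to a hard stop at z≈172.6 mm (home is 172.5 mm), withdrew the arm clear, and handed the job in; the last top view showed nothing visibly moved, and no verdict was returned.

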